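# Dry-fit the sections of a clay incense burner

## Robot

A 6-joint arm with a two-finger parallel gripper is mounted at the origin on the work surface. World frame = base frame: x ahead of the robot, y to its left, z up, the work surface at z = 0. Lengths are in m, angles in rad, forces in N, time in s.
With the tool pointing down it reaches from about 0.35 to 0.85 m from the base axis. Payload 8.1 kg.
Tool frame: the origin (TCP) lies on the centre line of the jaws, within the pads' length; the fingertips stand 17 mm ahead of it and the grasp point (between the pads) lies 2 mm behind it; z points along the fingers, y is the line along which they close (so a half turn about z gives the same grasp; the last joint's range is limited). The gripper opens to 93 mm and grips with 3 to 60 N. Pads are 15 mm wide; open, the fingers measure 128 mm over their backs; the gripper's body (75 mm by 188 mm) begins 65 mm behind the grasp point.
Start: joints at [-1.365, 0.13, 1.488, -0, 1.523, -0.085], TCP at [0.172, -0.575, 0.236] pointing down, gripper open.
Joint ranges: [-2.96, 2.96], [-0.89, 2.26], [0.02, 2.5], [-1.34, 4.48], [0, 2.73], [-2.66, 2.66]. Speed limits (rad/s): [2.39, 2.39, 2.79, 3.14, 3.14, 3.14].

## Interface

Orientations are given as a rotation vector (axis times angle).
In Python, from plant import status, eyes, robot gives the robot as it stands. The module is installed in compiled form; this text tells all that it offers.
- The arm moves only by the tool servo_tool, never from a script. Its argument "plan" is text: rows parted by semicolons, each of 4 numbers parted by spaces: the shift along the tool's x, y, z in m, then the turn about the tool's z in degrees. A call has 1 to 12 rows; each row is the pose to reach, as a shift and turn from the pose commanded when the call began, along the tool's axes at that moment; what a row does not reach only later rows make up. A row lasts 1/12 s, in which the tool goes at most 41.7 mm and 7.16 degrees, less where a joint would pass 70% of its speed; a pose out of reach is approached as far as the arm can. A call with a gripper value outside its range is refused whole. "grip" is the closure, from -1 (fully open) to 1 (shut), set as the call begins (left out, the last holds). The fingers move at their own pace and stop on an object; "grip_force" is the grip in N (left out, the last holds). Time passes only in rows, so rows that repeat a pose let the fingers close. It gives the time, the measured TCP pose, the force, the opening and the grip force at its end, in the units of the state.
- status.read_state(): the state, without advancing time (a new reading comes with each control period).
- eyes.read_camera(name): name is "scene" or "top"; returns a dict with "image" (480x640x3 uint8, blue, green, red), "fovy" (degrees; the focal length in pixels is half the picture's height over the tangent of half this angle, whatever the lens; pixels are square), "cx", "cy" (the principal point, pixels), "world_from_camera" (4x4, takes a point from camera to world coordinates). Camera axes: x right, y down, z forward; pixel columns grow to the right and rows downward; lengths in m; the calibration is good to about 2 mm. A picture is of the moment at which its call begins. There is no depth.
- robot.close_job(): hands the job in; it is judged then, once.
The state is a dict: "t": time; "q": joint angles; "dq": joint speeds; "joint_torque": joint torques, N m; "tool_pos": TCP position; "orientation": TCP orientation; "force": force on the tool from outside, world axes, zero at the start; "wrist_torque": the same for the moment, N m; "opening": finger opening in m; "gripper_force": force on a finger pad.
Only numpy, scipy, OpenCV 4.12 (cv2) and the standard library are available. Lean on these libraries where they do the work, as an engineer would, in place of code of your own. Each camera call takes 0.05 s, during which the arm holds its last target. There are 200 camera calls.

## Task

Dry-fit the turned clay incense burner on the banding wheel: set the square foot upright in the middle of the wheel, then seat the sound drum on the foot, the drip pan on the drum and the knobbed lid on top, each fully home over the boss below. There are two drums: stand the one whose top boss has broken off in the black tray, well inside it, at any point of the job. Leave the small bottle and the glass jar standing where they are.

Things in the scene. Friction and masses are not known exactly. Their poses are not given: they have to be found in the camera images.
- foot: Loose terracotta foot, upright: square plinth 100 x 100 x 15 mm, round step 72 mm across up to 20 mm, straight round neck 54 mm across up to a flat shoulder at 50 mm, tapered boss on top (36 mm across at its foot, 22 at its top, 10 high). Grip it by the neck. 420 g. Flat underside. Origin: centre of the underside, z up.
- drum: Loose sound terracotta drum, upright: plain cylinder 54 mm across, flat shoulder at 46 mm, tapered boss on top (36 mm across at its foot, 22 at its top, 10 high). 200 g. Recess below, 40 mm across, 12 deep, drops over a boss until the flat faces meet. Origin: centre of the underside, z up.
- drum_broken: Loose broken terracotta drum, upright: the same cylinder, 54 mm across, 46 mm high, but no boss: a flat top with a thin pale scar (under 2 mm). 200 g. Recess below. Origin: centre of the underside, z up.
- pan: Loose terracotta drip pan: round dish 120 mm across, 8 mm thick, rim 5 mm wide rising to 12 mm; in its middle a straight round collar 54 mm across, flat shoulder at 34 mm, tapered boss on top (36 mm across at its foot, 22 at its top, 10 high). Grip it by the collar. 280 g. Recess below, 40 mm across, 12 deep, drops over a boss until the flat faces meet. Origin: centre of the underside, z up.
- lid: Loose terracotta lid: shallow cone 70 mm across, 27 mm high, with a straight round knob 22 mm across from 27 to 50 mm height. Grip it by the knob. 160 g. Recess below, 40 mm across, 12 deep, drops over a boss until the flat faces meet. Origin: centre of the underside, z up.
- wheel: Banding wheel, fixed and not turning: low grey metal turntable with a flat round disc, 150 mm across, marked with thin dark circles, its top 32 mm above the table. Origin: on its axis at table height, z up.
- tray: Shallow square black plastic tray, fixed, open above, 130 x 130 mm outside, walls 4 mm thick and 20 mm high, floor 4 mm thick. Origin: centre of its underside; x and y along its sides, z up.
- bottle: Bystander: small white plastic bottle, 36 mm across, 85 mm high, loose, standing between the things. Origin: centre of its underside, z up.
- jar: Bystander: small glass jar with a metal cap, 44 mm across, 55 mm high, loose, standing between the things. Origin: centre of its underside, z up.
Mind the look-alikes: they are no part of the job. What is shaped like the lid but turquoise is not meant.

How it is judged:
By the outcome, as a careful person would: the job done as asked, in the order asked, and still so for the second after the job is handed in, with the robot touching nothing.
It also fails if it takes over 131 s, if anything falls off the work surface, if the arm or the gripper's body presses on something with over 40 N, if the wrist force passes 120 N, or if a joint passes its speed limit or range.

## Working session

There is one attempt and no reset: what is moved stays moved. The work goes in short steps, Python scripts to look and compute and a tool call to move; the robot and the scene stay as the last step left them, time stands still between calls to the robot, and variables do not carry over. Pictures are saved under pics/ and viewed, at most 14 in all, crops included, and the job is handed in when it is done.

Besides the shell and the picture viewer there is one more tool, called after ">>>" in YAML: its name, and indented under it one key for each argument. servo_tool: Moves the arm, as the interface text tells. Its arguments: {"type":"object","properties":{"plan":{"type":"string"},"grip":{"type":"number"},"grip_force":{"type":"number"}},"required":["plan"]}

```bash
mkdir -p pics
cat > h.py <<'E'
import numpy as np, cv2
from plant import status, eyes, robot
def grab(n,f):
    c=eyes.read_camera(n); cv2.imwrite('pics/'+f+'.png',c['image']); np.savez('pics/'+f+'.npz',**c); return c
def load(f): return dict(np.load('pics/'+f+'.npz'))
def ray(c,u,v):
    f=240/np.tan(np.radians(float(c['fovy']))/2); T=c['world_from_camera']
    d=T[:3,:3]@np.array([(u-c['cx'])/f,(v-c['cy'])/f,1]); return T[:3,3],d
def plane(c,u,v,z):
    o,d=ray(c,u,v); return o+d*(z-o[2])/d[2]
def proj(c,p):
    f=240/np.tan(np.radians(float(c['fovy']))/2); T=c['world_from_camera']
    q=T[:3,:3].T@(np.array(p)-T[:3,3]); return q[0]/q[2]*f+c['cx'],q[1]/q[2]*f+c['cy']
E
python3 - <<'E'
from h import *
for n in('scene','top'):
    c=grab(n,n+'0'); print(n,c['fovy'],c['cx'],c['cy'],c['world_from_camera'].round(3).tolist())
print(status.read_state())
E
```

```text
scene 42.6294827493696 318.3053540770403 250.20564629747994 [[0.468, 0.636, -0.613, 1.355], [0.884, -0.348, 0.313, -0.387], [-0.014, -0.689, -0.725, 1.11], [0.0, 0.0, 0.0, 1.0]]
top 52.34467294721287 319.44895507927714 237.16393288633546 [[0.008, -0.999, 0.048, 0.405], [-1.0, -0.008, -0.011, 0.064], [0.011, -0.047, -0.999, 1.153], [0.0, 0.0, 0.0, 1.0]]
{'t': 0.1, 'q': array([-1.36535337e+00,  1.31076218e-01,  1.48914018e+00, -2.05566488e-05,
        1.52297944e+00, -8.54137947e-02]), 'dq': array([ 0.00218597, -0.00196768, -0.00401913, -0.00133121, -0.00057096,
        0.00078837]), 'joint_torque': array([ 2.48244491e-03, -5.61338568e+01, -4.93096447e+01,  7.70500372e-02,
        2.91264290e-02, -3.54920940e-05]), 'tool_pos': array([ 0.17197498, -0.57434017,  0.23471452]), 'orientation': array([-3.10684733e+00, -4.55037795e-01,  1.83143305e-04]), 'force': array([-0.3375356 , -0.84905344, -0.60698407]), 'wrist_torque': array([0.0109944 , 0.00413028, 0.00551444]), 'gripper_force': 0.0, 'opening': 0.09315579423135047}
```

View pics/scene0.png

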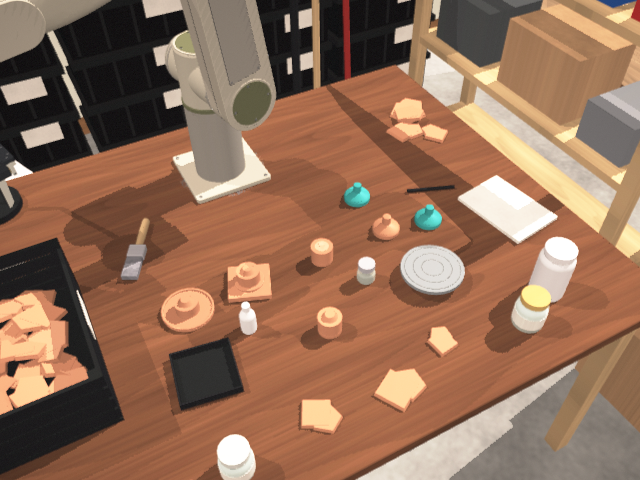

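View pics/top0.png

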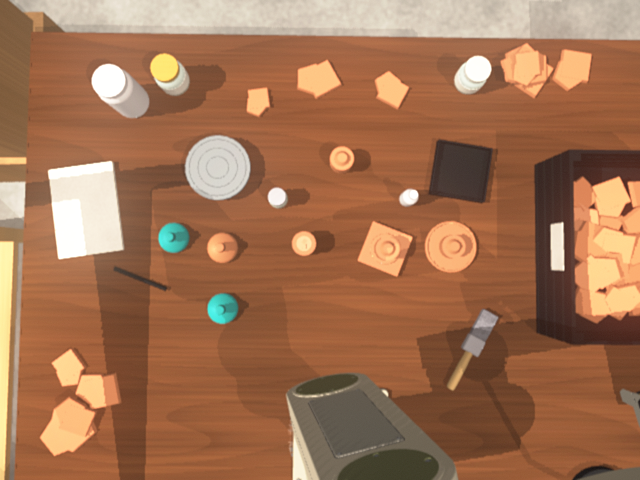

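The scene view shows the foot (249,280), pan (187,309), lid (386,228), wheel (432,269), tray (206,373), bottle (248,320) and jar (366,270). The two turquoise lids at (357,195) and (428,217) are look-alikes. The drums are at (322,252) and (330,323), which are (303,243) and (342,158) in the top view. I'll enlarge both drums to tell which one is broken.

Run:
```python
from h import *
s=load('scene0')['image'];t=load('top0')['image']
def cr(im,u,v,r=32): return cv2.resize(im[v-r:v+r,u-r:u+r],(260,260),interpolation=cv2.INTER_CUBIC)
m=np.vstack([np.hstack([cr(s,322,252),cr(s,330,323),cr(s,249,280)]),np.hstack([cr(t,303,243),cr(t,342,158),cr(t,386,248)])])
cv2.imwrite('pics/crop.png',m)
for n in('top0','scene0'):
    c=load(n);h=cv2.cvtColor(c['image'],cv2.COLOR_BGR2HSV)
    print(n,[ (p,h[p[1],p[0]].tolist()) for p in ([(303,243),(303,220),(386,248),(450,245),(222,248),(320,290),(365,230),(240,310)] if n=='top0' else [(322,252),(300,252),(330,323),(249,280),(187,309),(240,310)])])
    mk=cv2.inRange(h,(5,100,165),(16,190,255))
    mk=cv2.morphologyEx(mk,cv2.MORPH_OPEN,np.ones((3,3)))
    for k in cv2.findContours(mk,cv2.RETR_EXTERNAL,cv2.CHAIN_APPROX_NONE)[0]:
        if cv2.contourArea(k)>150:
            (x,y),r=cv2.minEnclosingCircle(k); print(round(x,1),round(y,1),'r',round(r,1),cv2.contourArea(k),[round(a,1) for a in cv2.minAreaRect(k)[1]],round(cv2.minAreaRect(k)[2],1))
```

```text
top0 [((303, 243), [19, 91, 253]), ((303, 220), [11, 158, 158]), ((386, 248), [15, 125, 253]), ((450, 245), [14, 133, 251]), ((222, 248), [13, 133, 254]), ((320, 290), [11, 159, 168]), ((365, 230), [11, 158, 155]), ((240, 310), [11, 149, 94])]
91.5 469.0 r 25.7 165.0 [51.3, 6.3] 4.4
184.0 459.0 r 37.1 238.0 [4.8, 74.2] 87.5
95.5 458.5 r 20.8 178.0 [41.4, 6.3] 4.1
30.3 426.5 r 16.1 324.5 [16.0, 29.0] 90.0
56.1 413.3 r 43.2 1680.0 [85.8, 33.5] 19.1
109.5 390.5 r 17.4 421.0 [32.2, 16.1] 84.1
36.0 369.5 r 18.3 202.0 [7.0, 36.0] 90.0
191.5 343.5 r 24.6 161.0 [5.0, 49.0] 90.0
314.0 340.5 r 24.0 163.5 [6.6, 48.0] 87.7
369.5 302.0 r 67.8 1320.5 [135.4, 18.0] 7.1
15.0 286.0 r 29.1 209.0 [4.8, 58.1] 2.3
157.5 265.0 r 11.1 219.0 [18.0, 15.0] 90.0
221.3 247.5 r 15.6 695.0 [29.5, 30.4] 26.6
303.5 243.1 r 12.9 475.5 [25.0, 24.0] 90.0
384.5 248.5 r 30.2 1831.0 [44.2, 44.4] 21.4
408.0 252.5 r 93.5 3960.0 [79.6, 185.6] 63.4
42.4 285.2 r 81.6 6566.0 [160.0, 82.0] 90.0
328.5 207.0 r 66.1 1979.5 [31.9, 132.2] 83.7
606.5 247.9 r 74.4 5160.5 [143.0, 65.0] 90.0
62.0 155.5 r 21.1 210.0 [7.0, 42.0] 90.0
399.
[... 1127 characters left out ...]

321.5 251.5 r 15.1 549.0 [29.0, 23.0] 90.0
397.2 251.2 r 30.4 737.5 [30.2, 59.2] 64.7
45.5 231.0 r 20.2 267.0 [9.2, 40.2] 71.6
391.5 215.5 r 26.9 517.5 [25.9, 53.2] 63.4
204.0 205.0 r 28.8 218.5 [6.5, 57.5] 73.4
421.0 198.5 r 11.9 158.5 [21.5, 12.9] 47.7
237.8 267.1 r 91.9 10694.5 [115.0, 179.8] 70.8
391.5 186.5 r 23.6 484.0 [16.5, 46.5] 73.3
362.0 166.0 r 35.1 1307.5 [29.9, 65.3] 70.5
97.7 156.7 r 93.8 4396.5 [42.7, 187.5] 73.6
312.5 147.0 r 55.4 1477.5 [22.4, 110.5] 75.3
464.0 155.5 r 91.1 4557.0 [180.6, 66.1] 31.8
365.0 77.0 r 34.2 411.5 [8.9, 68.3] 71.6
385.5 71.0 r 46.2 1779.5 [45.1, 92.3] 55.4
410.5 227.5 r 308.0 34457.0 [287.3, 587.0] 29.5
284.0 74.0 r 81.0 3675.5 [129.8, 108.0] 74.9
```

View pics/crop.png

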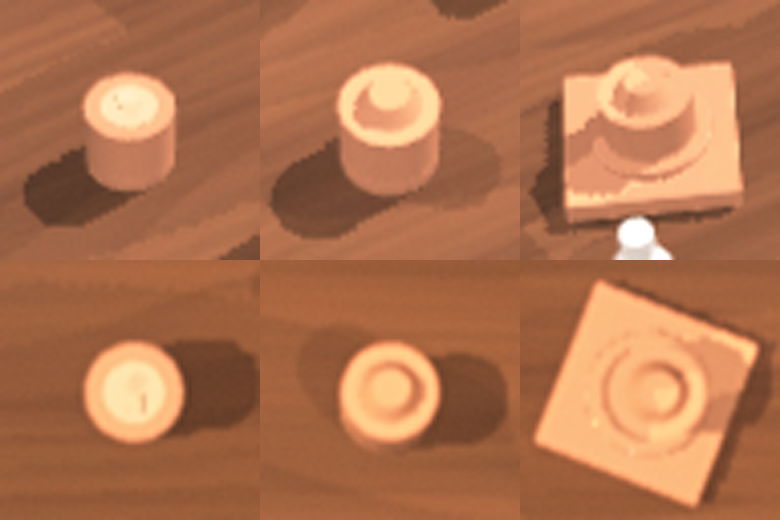

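The broken drum is the one at top (303,243) and scene (322,252): flat top with a pale scar. The sound drum is at top (342,158) and scene (330,323), where its boss is plain to see. Next I'll measure everything in both views.

```bash
cat >> h.py <<'E'
def blob(c,box,kind,hullmin=60):
    u0,v0,u1,v1=box; im=c['image'][v0:v1,u0:u1]; h=cv2.cvtColor(im,cv2.COLOR_BGR2HSV)
    if kind=='clay': mk=((h[...,2]>195)&(h[...,0]<25)).astype(np.uint8)
    elif kind=='grey': mk=((h[...,1]<70)).astype(np.uint8)
    elif kind=='dark': mk=((h[...,2]<62)).astype(np.uint8)
    ks=cv2.findContours(mk,cv2.RETR_EXTERNAL,cv2.CHAIN_APPROX_NONE)[0]
    k=max(ks,key=cv2.contourArea); return cv2.convexHull(k)+np.array([u0,v0])
E
python3 - <<'E'
from h import *
T=load('top0');S=load('scene0')
B={'lid':('clay',(200,225,245,270),(368,210,404,243),0.0),'sound':('clay',(325,142,359,177),(314,305,346,340),.046),'broken':('clay',(288,228,320,259),(307,236,336,268),.046),
'foot':('clay',(352,215,418,280),(222,258,275,303),.015),'pan':('clay',(420,215,482,278),(155,285,220,335),.012),
'wheel':('grey',(178,128,258,205),(394,240,472,300),.032),'tray':('dark',(425,132,498,206),(165,335,248,412),.02),
'bottle':('grey',(397,185,421,210),(236,300,262,338),.085),'jar':('grey',(264,184,292,210),(353,255,380,287),.055)}
for n,(k,bt,bs,z) in B.items():
    o=[]
    for c,b in((T,bt),(S,bs)):
        hl=blob(c,b,k)[:,0]
        P=np.array([plane(c,u,v,z)[:2] for u,v in hl],np.float32)*1000
        if n in('foot','tray'):
            r=cv2.minAreaRect(P); o+=[np.round(r[0],1).tolist(),np.round(r[1],1).tolist(),round(r[2],1)]
        else:
            (x,y),r=cv2.minEnclosingCircle(P); e=cv2.fitEllipse(P); o+=[[round(x,1),round(y,1),'d',round(2*r,1)],np.round(e[0],1).tolist(),np.round(e[1],1).tolist()]
    print(n,o)
E
```

```text
lid [[433.8, 284.1, 'd', 69.9], [433.8, 284.6], [66.4, 69.8], [420.7, 289.6, 'd', 90.0], [421.2, 288.3], [67.5, 90.3]]
sound [[638.1, 4.6, 'd', 61.5], [638.8, 4.6], [55.2, 60.8], [651.2, -1.8, 'd', 79.1], [649.6, -1.3], [56.6, 79.4]]
broken [[444.4, 88.8, 'd', 56.7], [444.4, 89.1], [54.5, 56.7], [460.2, 84.5, 'd', 84.2], [458.7, 86.1], [57.1, 85.4]]
foot [[434.4, -99.7], [101.8, 100.9], 68.6, [435.4, -103.0], [100.6, 121.6], 68.5]
pan [[440.5, -253.8, 'd', 122.1], [440.5, -254.0], [120.9, 121.8], [443.5, -257.1, 'd', 126.5], [443.8, -257.9], [120.1, 126.6]]
wheel [[618.0, 289.7, 'd', 152.5], [618.3, 289.5], [150.8, 151.8], [623.9, 285.1, 'd', 158.1], [622.8, 284.5], [150.0, 158.5]]
tray [[650.3, -312.0], [159.9, 79.5], 39.3, [626.9, -283.3], [128.0, 140.7], 80.9]
bottle [[545.5, -142.8, 'd', 43.8], [545.9, -142.5], [34.7, 44.1], [587.3, -164.2, 'd', 87.9], [589.5, -165.9], [35.6, 92.0]]
jar [[546.8, 148.8, 'd', 47.2], [546.8, 149.1], [42.6, 47.2], [571.7, 136.1, 'd', 85.0], [570.5, 135.7], [46.5, 88.9]]
```

The top view gives the foot at (434,-100) mm, with its yaw irrelevant since I grip the neck. I'll go above it now, turning 16.7° so the tool axes line up with the world axes: shift = (dx, -dy, -dz).

>>> servo_tool:
  plan: "0.388 -0.38 0.086 16.67;0.388 -0.38 0.086 16.67;0.388 -0.38 0.086 16.67;0.388 -0.38 0.086 16.67;0.388 -0.38 0.086 16.67;0.388 -0.38 0.086 16.67;0.388 -0.38 0.086 16.67;0.388 -0.38 0.086 16.67;0.388 -0.38 0.086 16.67;0.388 -0.38 0.086 16.67;0.388 -0.38 0.086 16.67;0.388 -0.38 0.086 16.67"
  grip: -1
  grip_force: 40

```text
t: 1.1
tool_pos: [0.4113, -0.1406, 0.1571]
orientation: [3.141, -0.001, 0.0]
force: [1.1, -0.6, -0.4]
opening: 0.0931
gripper_force: 0.0
```

```bash
cat >> h.py <<'E'
def now():
    s=status.read_state(); R=cv2.Rodrigues(np.array(s['orientation']))[0]
    print('t',round(s['t'],2),'tcp',(s['tool_pos']*1000).round(1),'x',R[:,0].round(4),'z',R[:,2].round(4),'F',np.round(s['force'],1),'open',round(s['opening']*1000,1),'gf',round(s['gripper_force'],1))
def farfit(c,hull,z,r,span=75):
    # circle of known radius fitted to the hull points on the side away from the camera
    from scipy.optimize import least_squares
    P=np.array([plane(c,u,v,z)[:2] for u,v in hull[:,0]])*1000; o=c['world_from_camera'][:2,3]*1000
    m=P.mean(0); d=(m-o)/np.linalg.norm(m-o)
    q=P-m; a=np.degrees(np.arccos((q@d)/np.linalg.norm(q,axis=1))); P=P[a<span+15]
    return least_squares(lambda p:np.hypot(*(P-p).T)-r,m).x.round(1)
E
python3 - <<'E'
from h import *
now()
T=load('top0');S=load('scene0')
for n,k,bt,bs,z,r in(('sound','clay',(325,142,359,177),(314,305,346,340),.046,27),('broken','clay',(288,228,320,259),(307,236,336,268),.046,27),('wheel','grey',(178,128,258,205),(394,240,472,300),.032,75),('pan','clay',(420,215,482,278),(155,285,220,335),.012,60),('lid','clay',(200,225,245,270),(368,210,404,243),0.0,35)):
    print(n,farfit(T,blob(T,bt,k),z,r),farfit(S,blob(S,bs,k),z,r))
im=T['image'][132:206,425:500]; mk=(cv2.cvtColor(im,cv2.COLOR_BGR2HSV)[...,1:].astype(int).sum(2)<150).astype(np.uint8)
mk=(im.max(2)<60).astype(np.uint8); mk=cv2.morphologyEx(mk,cv2.MORPH_OPEN,np.ones((9,9)))
k=max(cv2.findContours(mk,0,cv2.CHAIN_APPROX_NONE)[0],key=cv2.contourArea)[:,0]+np.array([425,132])
print(cv2.minAreaRect(np.array([plane(T,u,v,.02)[:2]*1000 for u,v in k],np.float32)))
E
```

```text
t 1.1 tcp [ 411.3 -140.6  157.1] x [ 1.e+00 -3.e-04  2.e-04] z [ 2.e-04 -1.e-04 -1.e+00] F [ 1.1 -0.6 -0.4] open 93.1 gf 0.0
sound [641.7   3.5] [638.9   1.5]
broken [445.6  89.2] [444.7  86. ]
wheel [618.8 290.3] [620.1 286.9]
pan [ 440.6 -254.9] [ 440.9 -257.7]
lid [433.9 283.2] [412.6 292.7]Traceback (most recent call last):
  File "<stdin>", line 8, in <module>
ValueError: max() iterable argument is empty
```

>>> servo_tool:
  plan: "0.012 -0.021 0;0.0235 -0.04 0.02 0;0.0235 -0.04 0.05 0;0.0235 -0.04 0.08 0;0.0235 -0.04 0.1 0;0.0235 -0.04 0.11 0;0.0235 -0.04 0.114 0;0.0235 -0.04 0.115 0;0.0235 -0.04 0.115 0"

```text
invalid input
```

Run:
```python
from h import *
now()
T=load('top0')
print([ (plane(T,u,v,.02)[:2]*1000).round() for u,v in ((435,140),(493,146),(488,202),(429,195))], (plane(T,461,171,.02)*1000).round(1))
```

```text
t 1.1 tcp [ 411.3 -140.6  157.1] x [ 1.e+00 -3.e-04  2.e-04] z [ 2.e-04 -1.e-04 -1.e+00] F [ 1.1 -0.6 -0.4] open 93.1 gf 0.0
[array([ 690., -218.]), array([ 677., -354.]), array([ 545., -341.]), array([ 560., -203.])] [ 617.2 -278.5   20. ]
```

>>> servo_tool:
  plan: "0.012 -0.021 0 0;0.0235 -0.04 0.02 0;0.0235 -0.04 0.05 0;0.0235 -0.04 0.08 0;0.0235 -0.04 0.1 0;0.0235 -0.04 0.11 0;0.0235 -0.04 0.114 0;0.0235 -0.04 0.115 0;0.0235 -0.04 0.115 0"

```text
t: 1.85
tool_pos: [0.4352, -0.103, 0.0434]
orientation: [3.141, -0.001, 0.002]
force: [0.7, -0.5, 0.2]
opening: 0.0931
gripper_force: 0.0
```

>>> servo_tool:
  plan: "0 -0.002 0.001 0;0 -0.002 0.001 0;0 -0.002 0.001 0;0 -0.002 0.001 0;0 -0.002 0.001 0;0 -0.002 0.001 0;0 -0.002 0.001 0;0 -0.002 0.001 0"
  grip: 1
  grip_force: 45

```text
t: 2.52
tool_pos: [0.4346, -0.1007, 0.0416]
orientation: [3.141, -0.0, 0.0]
force: [-0.3, -0.8, 2.4]
opening: 0.0535
gripper_force: 45.0
```

>>> servo_tool:
  plan: "0 0 -0.008 0;0 0 -0.025 0;0 0 -0.05 0;0 0 -0.08 0;0 0 -0.105 0;0 0 -0.12 0;0.01 -0.02 -0.12 0;0.023 -0.047 -0.12 0;0.037 -0.078 -0.12 0;0.051 -0.107 -0.12 0;0.065 -0.137 -0.12 0;0.078 -0.164 -0.12 0"

```text
t: 3.52
tool_pos: [0.5123, 0.0653, 0.1611]
orientation: [-3.141, -0.0, 0.002]
force: [0.8, -0.8, -5.5]
opening: 0.0537
gripper_force: 45.0
```

>>> servo_tool:
  plan: "0.014 -0.03 0 0;0.028 -0.06 0 0;0.042 -0.09 0 0;0.056 -0.12 0 0;0.07 -0.15 0 0;0.083 -0.178 0 0;0.094 -0.2 0 0;0.101 -0.216 0 0;0.105 -0.223 0 0;0.107 -0.225 0 0;0.107 -0.2255 0 0;0.107 -0.2255 0 0"

```text
t: 4.52
tool_pos: [0.6192, 0.2879, 0.161]
orientation: [3.141, -0.001, -0.002]
force: [0.1, 0.2, -5.2]
opening: 0.0533
gripper_force: 45.0
```

>>> servo_tool:
  plan: "0 0 0.015 0;0 0 0.035 0;0 0 0.055 0;0 0 0.07 0;0 0 0.078 0;0 0 0.082 0;0 0 0.084 0;0 0 0.0855 0;0 0 0.0865 0;0 0 0.0865 0"

```text
t: 5.35
tool_pos: [0.6202, 0.2891, 0.076]
orientation: [-3.141, 0.0, -0.002]
force: [-0.4, -0.6, -3.4]
opening: 0.0532
gripper_force: 45.0
```

Run:
```python
from h import *
now()
a=grab('scene','s1')['image'];b=grab('top','t1')['image']
cr=lambda im,u,v,r=60: cv2.resize(im[v-r:v+r,u-r:u+r],(400,400),interpolation=cv2.INTER_CUBIC)
cv2.imwrite('pics/w1.png',np.hstack([cr(a,432,255),cr(b,218,168)]))
```

```text
t 5.35 tcp [620.2 289.1  76. ] x [ 1.0e+00 -1.0e-04  1.4e-03] z [ 1.4e-03  6.0e-04 -1.0e+00] F [-0.4 -0.6 -3.4] open 53.2 gf 45.0
```

View pics/w1.png

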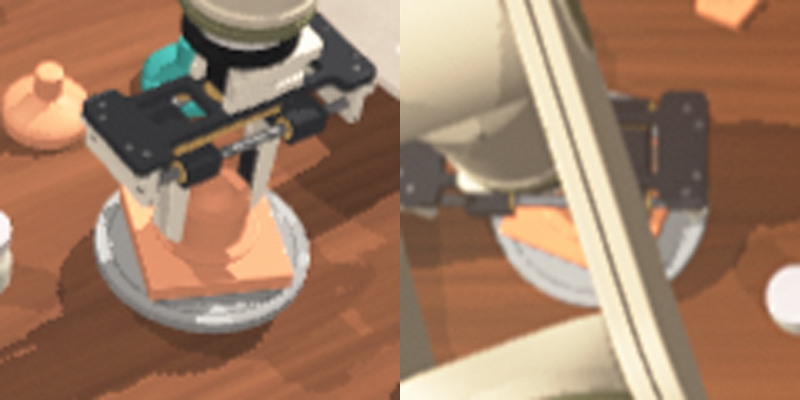

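The foot is over the wheel disc, about centred and held level. I'll lower it until it touches.

>>> servo_tool:
  plan: "0 0 0.001 0;0 0 0.0015 0;0 0 0.002 0;0 0 0.0025 0;0 0 0.0025 0"

```text
t: 5.87
tool_pos: [0.6198, 0.289, 0.0736]
orientation: [-3.141, 0.0, -0.001]
force: [-4.1, -0.9, 5.1]
opening: 0.0537
gripper_force: 45.0
```

>>> servo_tool:
  plan: "0 0 0 0;0 0 0 0;0 0 0 0;0 0 -0.001 0;0 0 -0.02 0;0 0 -0.05 0;0 0 -0.085 0;0 0 -0.11 0;0 0 -0.12 0"
  grip: -1

```text
t: 6.62
tool_pos: [0.6218, 0.2897, 0.1983]
orientation: [-3.139, 0.0, -0.011]
force: [1.2, -0.3, 1.1]
opening: 0.0927
gripper_force: 0.0
```

>>> servo_tool:
  plan: "0.002 0.03 0 0;0.004 0.065 0 0;0.007 0.1 0 0;0.01 0.135 0 0;0.013 0.17 0 0;0.015 0.205 0 0;0.017 0.235 0 0;0.019 0.26 0 0;0.02 0.275 0 0;0.021 0.284 0 0;0.021 0.286 0 0;0.021 0.286 0 0"

```text
t: 7.62
tool_pos: [0.6405, 0.0032, 0.1921]
orientation: [-3.141, 0.001, 0.001]
force: [-0.4, 0.5, -0.5]
opening: 0.0929
gripper_force: 0.0
```

Run:
```python
from h import *
now()
a=grab('scene','s2');b=grab('top','t2')
cr=lambda im,u,v,r=60: cv2.resize(im[v-r:v+r,u-r:u+r],(400,400),interpolation=cv2.INTER_CUBIC)
cv2.imwrite('pics/w2.png',np.hstack([cr(a['image'],432,255),cr(b['image'],218,168)]))
```

```text
t 7.62 tcp [640.5   3.2 192.1] x [ 1.e+00 -4.e-04 -4.e-04] z [-4.e-04  5.e-04 -1.e+00] F [-0.4  0.5 -0.5] open 92.9 gf 0.0
```

View pics/w2.png

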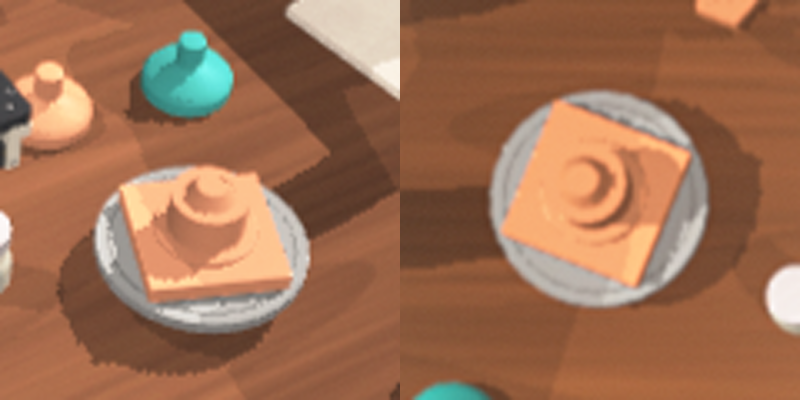

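The foot stands upright in the middle of the wheel in both views. Next I'll lower onto the sound drum.

>>> servo_tool:
  plan: "0 0 0.03 0;0 0 0.065 0;0 0 0.1 0;0 0 0.13 0;0 0 0.148 0;0 0 0.157 0;0 0 0.16 0;0 0 0.161 0;0 0 0.161 0"

```text
t: 8.47
tool_pos: [0.6417, 0.0033, 0.0331]
orientation: [3.141, 0.001, 0.004]
force: [0.4, -0.5, 0.5]
opening: 0.0933
gripper_force: 0.0
```

Run:
```python
from h import *
now()
T=load('t2');S=load('s2')
for c,b in((T,(178,128,258,205)),(S,(394,240,472,300))):
    P=np.array([plane(c,u,v,.047)[:2]*1000 for u,v in blob(c,b,'clay')[:,0]],np.float32); print(cv2.minAreaRect(P))
print('wheel',farfit(T,blob(T,(178,128,258,205),'grey'),.032,75))
print('sound',farfit(load('s1'),blob(load('s1'),(314,305,346,340),'clay'),.046,27))
```

```text
t 8.47 tcp [641.7   3.3  33.1] x [1.0e+00 5.0e-04 2.4e-03] z [ 2.4e-03 -1.0e-04 -1.0e+00] F [ 0.4 -0.5  0.5] open 93.3 gf 0.0
((610.9364624023438, 289.2504577636719), (110.07634735107422, 117.141357421875), 68.59740447998047)
((632.6017456054688, 287.5814208984375), (121.5126953125, 142.4233856201172), 76.31761932373047)
wheel [618.7 289.8]
sound [639.2   1.5]
```

>>> servo_tool:
  plan: "-0.0005 0 0.001 0;-0.0005 0 0.001 0;-0.0005 0 0.001 0;-0.0005 0 0.001 0;-0.0005 0 0.001 0;-0.0005 0 0.001 0;-0.0005 0 0.001 0;-0.0005 0 0.001 0"
  grip: 1
  grip_force: 40

```text
t: 9.13
tool_pos: [0.64, 0.0028, 0.0306]
orientation: [-3.142, 0.0, -0.0]
force: [-1.3, -1.0, 1.5]
opening: 0.0535
gripper_force: 40.0
```

Run:
```python
from h import *
now()
T=load('t2'); p=[(205.1,138),(245.6,153.6),(228.8,194.1),(188.3,178.8)]
P=np.array([plane(T,u,v,.047)[:2]*1000 for u,v in p]);print(P.round(1),P.mean(0))
```

```text
t 9.13 tcp [640.    2.8  30.6] x [ 1.e+00 -3.e-04  1.e-04] z [ 1.e-04  0.e+00 -1.e+00] F [-1.3 -1.   1.5] open 53.5 gf 40.0
[[682.5 315.7]
 [647.4 222.8]
 [554.1 259.5]
 [588.3 352. ]] [618.07811737 287.51109798]
```

>>> servo_tool:
  plan: "0 0 -0.006 0;0 0 -0.025 0;0 0 -0.055 0;0 0 -0.085 0;0 0 -0.1 0;-0.001 -0.015 -0.11 0;-0.003 -0.04 -0.11 0;-0.005 -0.07 -0.11 0;-0.007 -0.1 -0.11 0;-0.009 -0.13 -0.11 0;-0.011 -0.16 -0.11 0;-0.013 -0.19 -0.11 0"

```text
t: 10.13
tool_pos: [0.6258, 0.1949, 0.1397]
orientation: [3.141, -0.0, -0.003]
force: [0.0, 0.3, -1.0]
opening: 0.0535
gripper_force: 40.0
```

>>> servo_tool:
  plan: "-0.0015 -0.025 0 0;-0.003 -0.05 0 0;-0.0045 -0.07 0 0;-0.006 -0.085 0 0;-0.007 -0.093 0 0;-0.007 -0.096 0 0;-0.007 -0.096 0.003 0;-0.007 -0.096 0.01 0;-0.007 -0.096 0.018 0;-0.007 -0.096 0.023 0;-0.007 -0.096 0.025 0;-0.007 -0.096 0.025 0"

```text
t: 11.13
tool_pos: [0.6194, 0.2879, 0.1139]
orientation: [3.141, -0.002, -0.003]
force: [0.6, -0.2, -2.1]
opening: 0.0537
gripper_force: 40.0
```

>>> servo_tool:
  plan: "0 0 0.001 0;0 0 0.0015 0;0 0 0.002 0;0 0 0.002 0;0 0 0.002 0"

```text
t: 11.55
tool_pos: [0.6202, 0.289, 0.1137]
orientation: [-3.141, 0.0, -0.001]
force: [0.1, -0.4, -0.8]
opening: 0.0533
gripper_force: 40.0
```

>>> servo_tool:
  plan: "0 0 0.001 0;0 0 0.0015 0;0 0 0.002 0;0 0 0.002 0;0 0 0.002 0"

```text
t: 11.97
tool_pos: [0.6203, 0.289, 0.1126]
orientation: [-3.141, 0.0, -0.001]
force: [-3.9, -0.7, 5.8]
opening: 0.0537
gripper_force: 40.0
```

>>> servo_tool:
  plan: "0 0 0 0;0 0 0 0;0 0 -0.001 0;0 0 -0.02 0;0 0 -0.05 0;0 0 -0.08 0;-0.008 0.025 -0.08 0;-0.018 0.055 -0.08 0;-0.029 0.09 -0.08 0;-0.041 0.127 -0.08 0;-0.053 0.164 -0.08 0;-0.065 0.201 -0.08 0"
  grip: -1

```text
t: 12.97
tool_pos: [0.5542, 0.0865, 0.1914]
orientation: [3.142, 0.0, 0.0]
force: [1.1, -0.5, 1.2]
opening: 0.093
gripper_force: 0.0
```

>>> servo_tool:
  plan: "-0.012 0.036 0 0;-0.024 0.072 0 0;-0.036 0.108 0 0;-0.048 0.144 0 0;-0.06 0.18 0 0;-0.072 0.216 0 0;-0.084 0.252 0.01 0;-0.095 0.287 0.02 0;-0.104 0.315 0.03 0;-0.11 0.335 0.04 0;-0.113 0.342 0.045 0;-0.1145 0.344 0.045 0"
  grip: -0.45

```text
t: 13.97
tool_pos: [0.4392, -0.2568, 0.145]
orientation: [-3.14, 0.004, 0.003]
force: [0.2, 0.2, -0.9]
opening: 0.0673
gripper_force: 0.0
```

Run:
```python
from h import *
now()
a=grab('scene','s3');b=grab('top','t3')
cr=lambda im,u,v,r=60: cv2.resize(im[v-r:v+r,u-r:u+r],(400,400),interpolation=cv2.INTER_CUBIC)
cv2.imwrite('pics/w3.png',np.hstack([cr(a['image'],432,240),cr(a['image'],200,300)]))
```

```text
t 13.97 tcp [ 439.2 -256.8  145. ] x [ 1.     -0.0025 -0.0019] z [-0.0019  0.0014 -1.    ] F [ 0.2  0.2 -0.9] open 67.3 gf 0.0
```

View pics/w3.png

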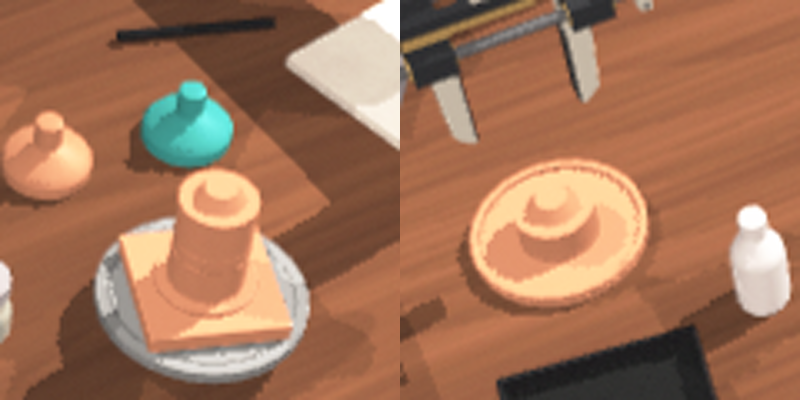

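The sound drum is home on the foot with no visible gap, and the pan is untouched below the gripper. I'll lower onto the pan's collar with the jaws open 67 mm, so the fingers stay inside the rim.

>>> servo_tool:
  plan: "0.001 0 0.02 0;0.001 0 0.045 0;0.001 0 0.075 0;0.001 0 0.095 0;0.001 0 0.106 0;0.001 0 0.111 0;0.001 0 0.112 0;0.001 0 0.112 0;0.001 0 0.112 0"

```text
t: 14.82
tool_pos: [0.4427, -0.2567, 0.0361]
orientation: [3.14, 0.0, 0.003]
force: [-1.1, 0.1, -0.2]
opening: 0.0672
gripper_force: 0.0
```

>>> servo_tool:
  plan: "-0.001 0 0.003 0;-0.001 0 0.005 0;-0.001 0 0.005 0;-0.001 0 0.005 0"

```text
t: 15.15
tool_pos: [0.4404, -0.2562, 0.0295]
orientation: [3.142, -0.0, 0.0]
force: [0.1, 0.0, 0.3]
opening: 0.0671
gripper_force: 0.0
```

>>> servo_tool:
  plan: "0.0005 0 0 0;0.0005 0 0 0;0.0005 0 0 0;0.0005 0 0 0;0.0005 0 0 0;0.0005 0 0 0;0.0005 0 0 0"
  grip: 1
  grip_force: 45

```text
t: 15.73
tool_pos: [0.441, -0.2562, 0.0295]
orientation: [3.141, -0.0, 0.0]
force: [0.4, -0.5, 0.9]
opening: 0.0531
gripper_force: 45.0
```

>>> servo_tool:
  plan: "0 0 -0.006 0;0 0 -0.025 0;0 0 -0.055 0;0 0 -0.09 0;0 0 -0.125 0;0 0 -0.155 0;0.003 -0.01 -0.17 0;0.011 -0.035 -0.175 0;0.021 -0.065 -0.175 0;0.033 -0.1 -0.175 0;0.045 -0.135 -0.175 0;0.056 -0.17 -0.175 0"

```text
t: 16.73
tool_pos: [0.4969, -0.0845, 0.2045]
orientation: [-3.141, 0.001, 0.001]
force: [1.1, -0.4, -2.6]
opening: 0.0534
gripper_force: 45.0
```

>>> servo_tool:
  plan: "0.012 -0.036 0 0;0.024 -0.072 0 0;0.036 -0.108 0 0;0.048 -0.144 0 0;0.06 -0.18 0 0;0.072 -0.216 0 0;0.083 -0.25 0 0;0.093 -0.28 0 0;0.101 -0.307 0 0;0.108 -0.328 0 0;0.112 -0.342 0 0;0.114 -0.348 0 0"

```text
t: 17.73
tool_pos: [0.6105, 0.264, 0.2037]
orientation: [-3.141, -0.003, 0.002]
force: [0.3, -0.3, -3.1]
opening: 0.0531
gripper_force: 45.0
```

>>> servo_tool:
  plan: "0.004 -0.012 0 0;0.007 -0.021 0 0;0.009 -0.026 0 0;0.009 -0.0265 0 0;0.009 -0.0265 0.006 0;0.009 -0.0265 0.016 0;0.009 -0.0265 0.026 0;0.009 -0.0265 0.033 0;0.009 -0.0265 0.037 0;0.009 -0.0265 0.04 0;0.009 -0.0265 0.042 0;0.009 -0.0265 0.042 0"

```text
t: 18.73
tool_pos: [0.6199, 0.2882, 0.162]
orientation: [3.141, -0.0, -0.001]
force: [-0.9, -0.1, -2.8]
opening: 0.0531
gripper_force: 45.0
```

Base is at 132.5 mm with no contact, so it is already over the boss. 4.5 mm left.

>>> servo_tool:
  plan: "0 0 0.002 0;0 0 0.003 0;0 0 0.004 0;0 0 0.0045 0;0 0 0.0045 0;0 0 0.0045 0"

```text
t: 19.23
tool_pos: [0.6201, 0.2884, 0.158]
orientation: [-3.142, 0.0, -0.0]
force: [-0.1, -0.7, -3.0]
opening: 0.0535
gripper_force: 45.0
```

>>> servo_tool:
  plan: "0 0 0.0005 0;0 0 0.001 0;0 0 0.0015 0;0 0 0.0015 0;0 0 0.0015 0"

```text
t: 19.65
tool_pos: [0.6203, 0.2885, 0.1575]
orientation: [-3.141, 0.0, -0.001]
force: [-3.0, -1.5, 5.0]
opening: 0.0536
gripper_force: 45.0
```

>>> servo_tool:
  plan: "0 0 0 0;0 0 0 0;0 0 0 0;0 0 -0.002 0;0 0 -0.025 0;0 0 -0.06 0;0 0 -0.075 0;-0.02 0 -0.075 0;-0.055 0.002 -0.075 0;-0.09 0.003 -0.075 0;-0.125 0.004 -0.065 0;-0.155 0.005 -0.05 0"
  grip: -0.45

```text
t: 20.65
tool_pos: [0.4642, 0.2838, 0.2079]
orientation: [-3.14, 0.0, -0.005]
force: [0.2, -0.1, 0.2]
opening: 0.0675
gripper_force: 0.0
```

Run:
```python
from h import *
now()
a=grab('scene','s4')
cr=lambda im,u,v,r=60: cv2.resize(im[v-r:v+r,u-r:u+r],(400,400),interpolation=cv2.INTER_CUBIC)
cv2.imwrite('pics/w4.png',np.hstack([cr(a['image'],432,240),cr(a['image'],386,220)]))
```

```text
t 20.65 tcp [464.2 283.8 207.9] x [ 1.e+00 -2.e-04  3.e-03] z [ 0.003   0.0017 -1.    ] F [ 0.2 -0.1  0.2] open 67.5 gf 0.0
```

View pics/w4.png

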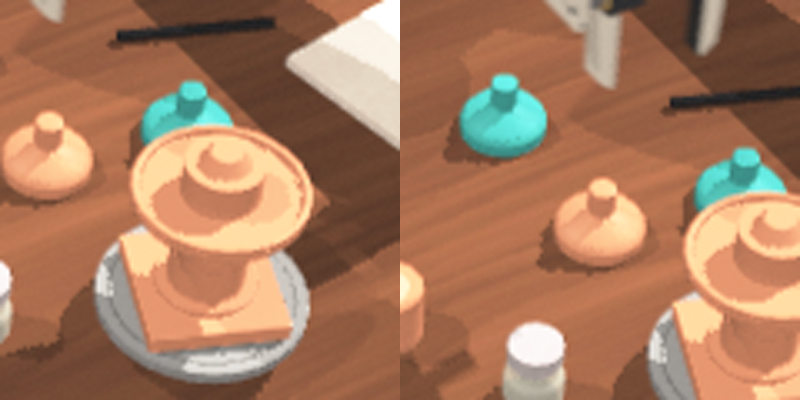

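The pan sits level and home on the drum. The terracotta lid, scene (386,228), is the one meant; the turquoise ones are not. I'll check its knob axis before descending.

Run:
```python
from h import *
T=load('t3');im=load('top0')['image']
cv2.imwrite('pics/lid.png',cv2.resize(im[223:273,196:246],(400,400),interpolation=cv2.INTER_CUBIC))
S=load('s4');print(plane(S,386.9,214.9,.05)*1000)
print((plane(load('top0'),222.5,247.5,.0)*1000).round(1))
```

```text
[433.12975267 278.91454063  50.        ]
[433.8 280.6   0. ]
```

View pics/lid.png

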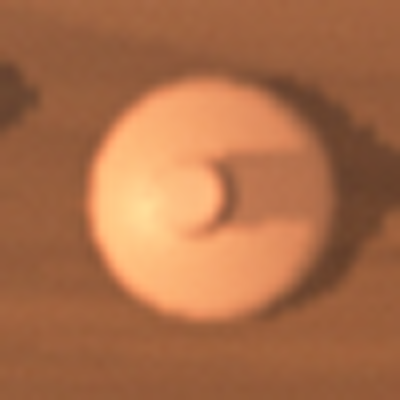

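The lid's outline is centred at top pixel (222.3,247.3), which puts it at about (433.5, 280.5) mm. The knob in the scene view agrees.

>>> servo_tool:
  plan: "-0.02 0.002 0.01 0;-0.0305 0.003 0.03 0;-0.0315 0.003 0.06 0;-0.0315 0.003 0.09 0;-0.0315 0.003 0.12 0;-0.0315 0.003 0.14 0;-0.0315 0.003 0.15 0;-0.0315 0.003 0.155 0;-0.0315 0.003 0.157 0;-0.0315 0.003 0.157 0;-0.0315 0.003 0.157 0"

```text
t: 21.62
tool_pos: [0.4347, 0.281, 0.051]
orientation: [-3.14, 0.0, -0.003]
force: [0.1, 0.8, -0.1]
opening: 0.0672
gripper_force: 0.0
```

>>> servo_tool:
  plan: "-0.0003 0 0.002 0;-0.0003 0 0.003 0;-0.0003 0 0.003 0;-0.0003 0 0.003 0"

```text
t: 21.95
tool_pos: [0.4334, 0.2805, 0.0468]
orientation: [-3.141, 0.0, -0.001]
force: [0.6, -0.3, -0.7]
opening: 0.0677
gripper_force: 0.0
```

>>> servo_tool:
  plan: "0 0 0 0;0 0 0 0;0 0 0 0;0 0 0 0;0 0 0 0;0 0 0 0;0 0 0 0;0 0 0 0;0 0 0 0;0 0 0 0"
  grip: 1
  grip_force: 35

```text
t: 22.78
tool_pos: [0.4332, 0.2803, 0.0464]
orientation: [3.141, -0.0, -0.0]
force: [-0.3, -1.0, -0.2]
opening: 0.021
gripper_force: 35.0
```

>>> servo_tool:
  plan: "0 0 -0.006 0;0 0 -0.03 0;0 0 -0.065 0;0 0 -0.1 0;0 0 -0.135 0;0 0 -0.17 0;0 0 -0.195 0;0.003 0 -0.2 0;0.012 -0.001 -0.2 0;0.03 -0.002 -0.2 0;0.055 -0.003 -0.2 0;0.08 -0.004 -0.2 0"

```text
t: 23.78
tool_pos: [0.5135, 0.284, 0.2434]
orientation: [3.14, 0.001, -0.005]
force: [0.5, 0.4, -1.6]
opening: 0.0216
gripper_force: 35.0
```

>>> servo_tool:
  plan: "0.025 -0.001 0 0;0.05 -0.002 0 0;0.073 -0.003 0 0;0.09 -0.004 0 0;0.1 -0.004 0 0;0.105 -0.004 0 0;0.1068 -0.004 0 0;0.1068 -0.004 0 0;0.1068 -0.004 0.01 0;0.1068 -0.004 0.02 0;0.1068 -0.004 0.025 0;0.1068 -0.004 0.025 0"

```text
t: 24.78
tool_pos: [0.6184, 0.2881, 0.2185]
orientation: [3.14, 0.0, -0.006]
force: [0.5, -1.1, -1.8]
opening: 0.0215
gripper_force: 35.0
```

>>> servo_tool:
  plan: "0 0 0 0;0 0 0 0;0 0 0.002 0;0 0 0.004 0;0 0 0.006 0;0 0 0.008 0;0 0 0.009 0;0 0 0.009 0;0 0 0.009 0"

```text
t: 25.53
tool_pos: [0.62, 0.2883, 0.2123]
orientation: [3.141, -0.0, -0.0]
force: [0.5, 0.4, -1.2]
opening: 0.0211
gripper_force: 35.0
```

Base is at 166 mm and free. 4 mm left.

>>> servo_tool:
  plan: "0 0 0.001 0;0 0 0.002 0;0 0 0.003 0;0 0 0.004 0;0 0 0.0045 0;0 0 0.0045 0;0 0 0.0045 0"

```text
t: 26.12
tool_pos: [0.6202, 0.2884, 0.2085]
orientation: [-3.141, 0.0, -0.001]
force: [-1.7, -0.5, 2.1]
opening: 0.0215
gripper_force: 35.0
```

>>> servo_tool:
  plan: "0 0 0.0003 0;0 0 0 0;0 0 0 0;0 0 0 0;0 0 -0.002 0;0 0 -0.025 0;0 0 -0.05 0;0 0 -0.06 0;-0.012 0.014 -0.06 0;-0.033 0.038 -0.06 0;-0.058 0.066 -0.05 0;-0.083 0.095 -0.03 0"
  grip: -0.45

```text
t: 27.12
tool_pos: [0.5385, 0.1942, 0.2408]
orientation: [-3.14, -0.001, -0.008]
force: [1.0, -0.2, 1.2]
opening: 0.0676
gripper_force: 0.0
```

>>> servo_tool:
  plan: "-0.025 0.028 0.02 0;-0.05 0.057 0.04 0;-0.072 0.082 0.06 0;-0.085 0.098 0.08 0;-0.0915 0.105 0.1 0;-0.092 0.106 0.12 0;-0.092 0.106 0.125 0;-0.092 0.106 0.125 0;-0.092 0.106 0.125 0"
  grip: -1

```text
t: 27.87
tool_pos: [0.4464, 0.0886, 0.1143]
orientation: [-3.142, -0.0, -0.001]
force: [0.1, 0.2, 0.4]
opening: 0.0933
gripper_force: 0.0
```

Run:
```python
from h import *
now()
a=grab('scene','s5')['image'];b=grab('top','t5')['image']
cr=lambda im,u,v,r=60: cv2.resize(im[v-r:v+r,u-r:u+r],(400,400),interpolation=cv2.INTER_CUBIC)
cv2.imwrite('pics/w5.png',np.hstack([cr(a,432,230),cr(a,325,240)]))
```

```text
t 27.87 tcp [446.4  88.6 114.3] x [1.e+00 1.e-04 5.e-04] z [ 5.e-04  1.e-04 -1.e+00] F [0.1 0.2 0.4] open 93.3 gf 0.0
```

View pics/w5.png

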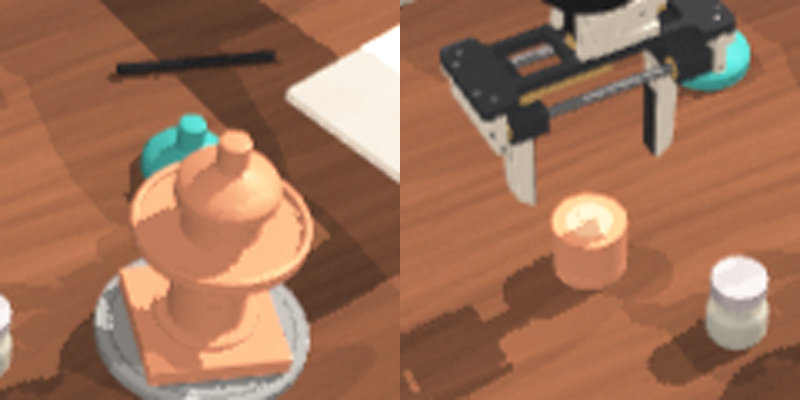

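The tower is complete and straight, and the gripper is right over the broken drum. I'll grip it high, at TCP 38 mm, so the fingers clear the tray walls later.

>>> servo_tool:
  plan: "-0.001 0.001 0.02 0;-0.001 0.001 0.045 0;-0.001 0.001 0.065 0;-0.001 0.001 0.073 0;-0.001 0.001 0.076 0;-0.001 0.001 0.0765 0;-0.001 0.001 0.0765 0"

```text
t: 28.55
tool_pos: [0.446, 0.0876, 0.0385]
orientation: [-3.141, -0.0, -0.003]
force: [-0.1, 0.5, 0.6]
opening: 0.0933
gripper_force: 0.0
```

>>> servo_tool:
  plan: "0 0 0 0;0 0 0 0;0 0 0 0;0 0 0 0;0 0 0 0;0 0 0 0;0 0 0 0;0 0 0 0"
  grip: 1
  grip_force: 40

```text
t: 29.22
tool_pos: [0.4449, 0.0874, 0.0372]
orientation: [-3.142, 0.0, -0.0]
force: [-0.2, -0.6, 1.7]
opening: 0.0534
gripper_force: 40.0
```

>>> servo_tool:
  plan: "0 0 -0.006 0;0 0 -0.025 0;0 0 -0.06 0;0 0 -0.09 0;0 0 -0.11 0;0.004 0.009 -0.12 0;0.012 0.026 -0.125 0;0.024 0.051 -0.125 0;0.038 0.081 -0.125 0;0.052 0.111 -0.125 0;0.066 0.141 -0.125 0;0.081 0.171 -0.125 0"

```text
t: 30.22
tool_pos: [0.5256, -0.0858, 0.161]
orientation: [-3.141, 0.0, 0.003]
force: [0.7, 1.0, -2.7]
opening: 0.0536
gripper_force: 40.0
```

>>> servo_tool:
  plan: "0.014 0.03 0 0;0.028 0.06 0 0;0.042 0.09 0 0;0.055 0.118 0 0;0.067 0.144 0 0;0.077 0.167 0 0;0.085 0.184 0 0;0.09 0.194 0 0;0.0925 0.1965 0.005 0;0.0925 0.1965 0.02 0;0.0925 0.1965 0.045 0;0.0925 0.1965 0.07 0"

```text
t: 31.22
tool_pos: [0.6183, -0.2803, 0.0911]
orientation: [3.141, -0.0, 0.001]
force: [-0.6, -0.1, -2.7]
opening: 0.0536
gripper_force: 40.0
```

Run:
```python
from h import *
now()
a=grab('scene','s6')['image']
cr=lambda im,u,v,r=60: cv2.resize(im[v-r:v+r,u-r:u+r],(500,500),interpolation=cv2.INTER_CUBIC)
cv2.imwrite('pics/w6.png',cr(a,215,355))
```

```text
t 31.22 tcp [ 618.3 -280.3   91.1] x [ 1.e+00 -0.e+00  6.e-04] z [ 6.e-04 -3.e-04 -1.e+00] F [-0.6 -0.1 -2.7] open 53.6 gf 40.0
```

View pics/w6.png

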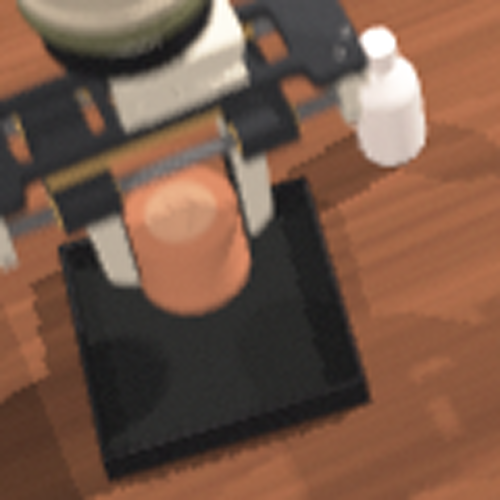

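The drum hangs over the tray. The tray's middle in the crop is about (215,330), and the drum comes down near it, clear of the bottle. Lowering.

>>> servo_tool:
  plan: "0 0 0.01 0;0 0 0.025 0;0 0 0.038 0;0 0 0.045 0;0 0 0.048 0;0 0 0.0495 0;0 0 0.0505 0;0 0 0.0515 0;0 0 0.0515 0;0 0 0.0515 0"

```text
t: 32.1
tool_pos: [0.6187, -0.2803, 0.0413]
orientation: [3.141, -0.0, 0.001]
force: [0.3, 0.7, -1.8]
opening: 0.0536
gripper_force: 40.0
```

>>> servo_tool:
  plan: "0 0 0.001 0;0 0 0.0015 0;0 0 0.0015 0;0 0 0.0015 0"

```text
t: 32.43
tool_pos: [0.6189, -0.2804, 0.0413]
orientation: [3.141, -0.0, 0.002]
force: [-5.5, 1.8, 8.7]
opening: 0.0532
gripper_force: 40.0
```

It is standing on the tray floor. I'll release and lift away, opening only partly.

>>> servo_tool:
  plan: "0 0 0 0;0 0 0 0;0 0 0 0;0 0 0 0;0 0 -0.003 0;0 0 -0.025 0;0 0 -0.06 0;0 0 -0.1 0;-0.03 0 -0.13 0;-0.07 0 -0.15 0;-0.1 0 -0.15 0;-0.13 0 -0.15 0"
  grip: -0.45

```text
t: 33.43
tool_pos: [0.4879, -0.2807, 0.1919]
orientation: [3.139, 0.0, 0.006]
force: [0.1, -0.3, 0.0]
opening: 0.0674
gripper_force: 0.0
```

Run:
```python
from h import *
now(); grab('scene','s7'); a=grab('top','t7')['image']
cr=lambda im,u,v,r=60: cv2.resize(im[v-r:v+r,u-r:u+r],(400,400),interpolation=cv2.INTER_CUBIC)
s=load('s7')['image']
cv2.imwrite('pics/w7.png',np.hstack([cr(s,215,355),cr(a,461,171)]))
```

```text
t 33.43 tcp [ 487.9 -280.7  191.9] x [1.0e+00 1.0e-04 3.6e-03] z [ 0.0036 -0.0028 -1.    ] F [ 0.1 -0.3  0. ] open 67.4 gf 0.0
```

View pics/s7.png

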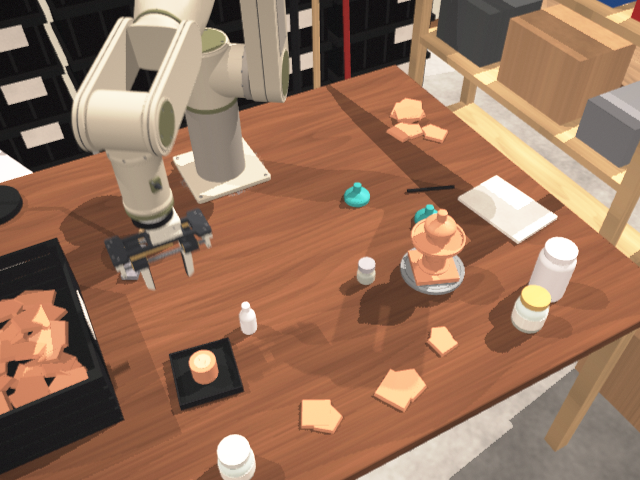

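View pics/w7.png

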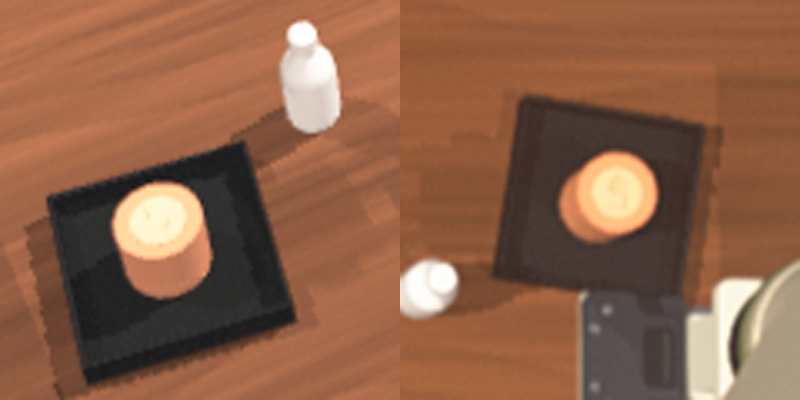

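The tower stands complete at scene (436,245). The broken drum is upright in the middle of the tray at (204,367), and the bottle (248,320) and jar (366,270) haven't moved. The arm is clear of everything, so I'll hand in.

```bash
python3 -c "
from plant import robot
print(robot.close_job())"
```

```text
the job is handed in; nothing more can be done
None
```

The incense burner is stacked on the wheel in order (foot, sound drum, pan, lid), the broken drum stands in the tray, the bottle and jar were left where they stood, and the job was handed in at about 33.5 s.

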